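# Clip the inlet joint of a gas-drying line

### The arm

A 6-joint arm with a two-finger parallel gripper is mounted at the origin on the work surface. World frame = base frame: x ahead of the robot, y to its left, z up, the work surface at z = 0. Lengths are in m, angles in rad, forces in N, time in s.
With the tool pointing down it reaches from about 0.3 to 0.775 m from the base axis. Payload 14.6 kg.
Tool frame: the origin (TCP) lies at the very end of the fingers, on their centre line; the grasp point (between the pads) lies 19 mm behind it; z points along the fingers, y is the line along which they close (so a half turn about z gives the same grasp; the last joint's range is limited). The gripper opens to 94 mm and grips with 3 to 60 N. Pads are 16 mm wide; open, the fingers measure 119 mm over their backs; the gripper's body (75 mm by 177 mm) begins 78 mm behind the grasp point.
Start: joints at [-1.319, 0.3, 1.521, -0, 1.321, -0.067], TCP at [0.172, -0.522, 0.205] pointing down, gripper open.
Joint ranges: [-3.03, 3.03], [-0.79, 2.21], [0.23, 2.52], [-1.04, 4.18], [0, 3.07], [-2.55, 2.55]. Speed limits (rad/s): [2.22, 2.22, 2.57, 3.14, 3.14, 3.14].

### API

Orientations are given as a unit quaternion [x, y, z, w].
In Python, from cell import monitor, imaging, workorder gives the robot as it stands. The module is installed in compiled form; this text tells all that it offers.
- The arm moves only by the tool apply_moves, never from a script. Its argument "steps" is a list of rows, each an object with "rot": the turn, a rotation vector about the tool's x, y, z in degrees, a list of three; "translation": the shift along the tool's x, y, z in m, a list of three; "fingers": the opening, from 0 (shut) to 1 (fully open). A call has 1 to 20 rows; each row is the pose to reach, as a shift and turn from the pose commanded when the call began, along the tool's axes at that moment; what a row does not reach only later rows make up. A row lasts 1/10 s, in which the tool goes at most 50 mm and 8.59 degrees, less where a joint would pass 70% of its speed; a pose out of reach is approached as far as the arm can. A call with a gripper value outside its range is refused whole. The fingers move at their own pace and stop on an object; "squeeze" is the grip in N (left out, the last holds). Time passes only in rows, so rows that repeat a pose let the fingers close. It gives the time, the measured TCP pose, the force, the opening and the grip force at its end, in the units of the state.
- monitor.observe(): the state, without advancing time (a new reading comes with each control period).
- imaging.camera(name): name is "scene" or "top"; returns (picture, depth): 420x560x3 uint8, red, green, blue; 420x560 float32, m along the optical axis (not along the pixel's ray), 0 where there is no reading.
- imaging.camera_params(name): a dict with "intrinsics" (3x3 intrinsics, pixels), "k1" (the pictures are not rectified: a ray, as slopes to the right and down, at radius r is drawn at 1 + k1 r^2 times it, then the intrinsics apply), "camera_from_world" (4x4, takes a point from world to camera coordinates). Camera axes: x right, y down, z forward; pixel columns grow to the right and rows downward; lengths in m; the calibration is good to about 2 mm. A picture is of the moment at which its call begins. camera_params takes no time and is no camera call.
- workorder.sign_off(): hands the job in; it is judged then, once.
The state is a dict: "time": time; "qpos": joint angles; "dq": joint speeds; "joint_torque": joint torques, N m; "position": TCP position; "eef_rot": TCP orientation; "contact_force": force on the tool from outside, world axes, zero at the start; "moment": the same for the moment, N m; "grip_width": finger opening in m; "grip_force": force on a finger pad.
Only numpy, scipy, OpenCV 4.12 (cv2) and the standard library are available. Lean on these libraries where they do the work, as an engineer would, in place of code of your own. Each camera call takes 0.05 s, during which the arm holds its last target. There are 200 camera calls.

### The job

The inlet joint of the gas-drying line is open: push the stopcock adapter fully home into the drying tube. Then take the orange spring clip from the tray, set it over the closed joint with its narrow fork round the adapter tube and its wide fork behind the drying tube's bead, and press it down until it snaps fully home and sits square. It is glass, so go gently, and leave the other clips and the glassware standing where they are.

Things in the scene. Friction and masses are not known exactly. Their poses are not given: they have to be found in the camera images.
- train: Gas-drying line, fixed: horizontal glass tube 54 mm thick with blue filling, axis 80 mm up, on a rail 60 mm wide. Origin on the table below the mouth of the inlet socket; own x along the glass to the inlet adapter (roughly robot's left), z up. Body, straps, saddles at x -138 to -36 mm, up to 35 mm from the axis. The far joint (x -170) already has its own orange clip, part of this body, top 143 mm up.
- joint_mid (a point): Point on the glass axis, 80 mm up, where the middle of the clip's bore belongs. Axes as train. Mouth of the socket at x = +1 mm from here; the socket's bead, 56 mm diameter, is the last 9 mm before the mouth; behind it the neck, 48 mm diameter, 27 mm long, takes the wide fork. Below and beside the joint it is free down to the rail, 16 mm up.
- adapter (a joint): How far the adapter stands out of the socket, m: 0 = fully home (hard stop), at most 0.050. It slides along the train's x, about 3 N of friction, and stays where left. The clip only fits when it is home. From the mouth, when home: shoulder 48 mm diameter, 7 mm long; then a tube 42 mm diameter to x = 73 mm, whose first part takes the narrow fork.
- adapter_end (a point): Centre of the adapter's outer end face (hose barb, 16 mm diameter), 80 mm up, 150 mm from the socket mouth when home; moves with the adapter. Pushing it along the train's -x closes the joint. The rail ends 5 mm short of it when home. A blue stopcock bar 46 x 10 mm lies along x, its middle 46 mm inward, top 118 mm up. Saddle under the tube 87 to 109 mm inward, up to the axis, (when home).
- clip: Orange spring clip to fit, about 70 g, 32 mm long, 68 mm wide, 85 mm high, standing mouth down in the tray. Origin at the feet, below its middle; own x along the bore to the narrow fork, z up. On top a ribbed block to hold or press, 28 mm along x, 16 mm across, 58 to 85 mm above the feet. Its sides spring apart: set on the joint it sits about 25 mm too high and snaps on with about 9 N.
- clip_bore (a point): Middle of the clip's bore, 22 mm above its feet, to be brought to joint_mid; axes as clip. Forks 5 mm thick, open downward with flared feet: narrow (bore 43 mm) at x +11 to +16 mm, wide (bore 49 mm) at x -16 to -11 mm. The 22 mm between them takes bead and shoulder, 16 mm together: 3 mm of play each way along x.
- clip_top (a point): Middle of the top face of the clip's block, 85 mm above the feet, 63 mm above the bore axis: 143 mm above the table when the clip is home on the joint.
- clip_narrow (a point): Middle of the narrow fork, on the bore axis, 13.5 mm from clip_bore along the clip's +x. It must come on the adapter's side of the joint. A white stripe across the top of the block marks this end.
- tray: White tray 92 x 252 mm with a 10 mm lip, floor 3 mm above the table, fixed, in front of the line to the robot's left or right; holds the three clips in a row in any order, about 80 mm apart. Origin on the table under its middle, long side along own y.
- tube_rack: Wooden test tube rack 72 x 240 mm, fixed, tubes up to 125 mm above the table; on the side where the tray is not. Origin on the table under its middle, long side along own y.
- clip_green: Smaller green clip, too small for this joint, about 50 mm wide and 76 mm high, standing in the tray, to be left. Origin at its feet.
- clip_red: Smaller red clip, too small for this joint, about 56 mm wide and 79 mm high, standing in the tray, to be left. Origin at its feet.
- wash_bottle: White wash bottle, red cap, bent spout, 68 mm diameter, 193 mm high, standing beyond the adapter's outer end. Origin under its middle.
- flask: Conical glass flask with black stopper, 84 mm diameter, 140 mm high, behind the line. Origin under its middle.
- reagent_jar: Brown glass jar with white cap, 76 mm diameter, 105 mm high, behind the line. Origin under its middle.
- beaker: Empty glass beaker, 70 mm diameter, 90 mm high, behind the line. Origin under its middle.
- stopper: Glass stopper standing on its round head, 40 mm diameter, 60 mm high, to the robot's right. Origin under its middle.
There are look-alikes about, which are no part of the job. Leave any purple look-alike of the wash_bottle alone.

How it is judged:
By the outcome, as a careful person would: the job done as asked, in the order asked, and still so for the second after the job is handed in, with the robot touching nothing.
It also fails if it takes over 61 s, if anything falls off the work surface, if the arm or the gripper's body presses on something with over 40 N, if the wrist force passes 120 N, or if a joint passes its speed limit or range.

## Working session

There is one attempt and no reset: what is moved stays moved. The work goes in short steps, Python scripts to look and compute and a tool call to move; the robot and the scene stay as the last step left them, time stands still between calls to the robot, and variables do not carry over. Pictures are saved under pics/ and viewed, at most 10 in all, crops included, and the job is handed in when it is done.

Besides the shell and the picture viewer there is one more tool, called after "Request:" as name(argument=value, ...) on one line, values as JSON. apply_moves: Moves the arm, as the interface text tells. Its arguments: {"type":"object","properties":{"steps":{"type":"array"},"squeeze":{"type":"number"}},"required":["steps"]}

```bash
mkdir -p pics
cat > h.py <<'E'
import numpy as np, cv2
from cell import monitor, imaging, workorder
def shot(n,save=None):
    im,d=imaging.camera(n)
    if save: cv2.imwrite(f'pics/{save}.png',im[:,:,::-1])
    np.savez(f'{n}.npz',im=im,d=d); return im,d
def pts(n,uv,d):
    """uv Nx2 pixels, d depths -> world"""
    p=imaging.camera_params(n);K=p['intrinsics'];k=p['k1']
    uv=np.atleast_2d(uv).astype(float)
    x=np.c_[(uv[:,0]-K[0,2])/K[0,0],(uv[:,1]-K[1,2])/K[1,1]]
    q=x.copy()
    for _ in range(20): q=x/(1+k*(q**2).sum(1,keepdims=True))
    c=np.c_[q,np.ones(len(q))]*np.reshape(d,(-1,1))
    M=np.linalg.inv(p['camera_from_world']); return c@M[:3,:3].T+M[:3,3]
def plane(n,uv,z):
    a=pts(n,uv,np.full(len(np.atleast_2d(uv)),.1));o=np.linalg.inv(imaging.camera_params(n)['camera_from_world'])[:3,3]
    return o+(a-o)*((z-o[2])/(a[:,2]-o[2]))[:,None]
E
python3 - <<'E'
from h import *
for n in('scene','top'):
    shot(n,n+'0'); p=imaging.camera_params(n); print(p['intrinsics'],p['k1'],np.round(np.linalg.inv(p['camera_from_world']),3))
s=monitor.observe(); print(s)
E
```

```text
[[417.4442816    0.         282.84854686]
 [  0.         417.4442816  212.55630538]
 [  0.           0.           1.        ]] 0.026430104213038187 [[ 0.309  0.839 -0.448  1.107]
 [ 0.951 -0.269  0.151 -0.156]
 [ 0.006 -0.473 -0.881  1.028]
 [ 0.     0.     0.     1.   ]]
[[457.7661949    0.         273.75314351]
 [  0.         457.7661949  212.51637437]
 [  0.           0.           1.        ]] -0.0556774767022122 [[ 0.017 -0.987  0.161  0.436]
 [-1.    -0.02  -0.018  0.025]
 [ 0.021 -0.16  -0.987  1.161]
 [ 0.     0.     0.     1.   ]]
{'time': 0.1, 'qpos': array([-1.31859130e+00,  3.00379527e-01,  1.52152845e+00,  4.78004616e-06,
        1.32068937e+00, -6.66191335e-02]), 'dq': array([-0.00164728, -0.00252194, -0.00189243,  0.00050302,  0.0003162 ,
        0.00042405]), 'joint_torque': array([-6.56856116e-06, -5.32643294e+01, -3.53284836e+01,  7.09174946e-02,
        2.34395522e-02, -5.91219737e-05]), 'position': array([ 0.17232685, -0.52205676,  0.20495882]), 'eef_rot': array([ 9.87320749e-01,  1.58737161e-01, -4.42416676e-05, -5.00396898e-04]), 'contact_force': array([-0.31060525, -0.53076671, -0.38448472]), 'moment': array([-0.02975695,  0.00191845, -0.0105927 ]), 'grip_force': 0.0, 'grip_width': 0.09402925494499083}
```

View pics/top0.png

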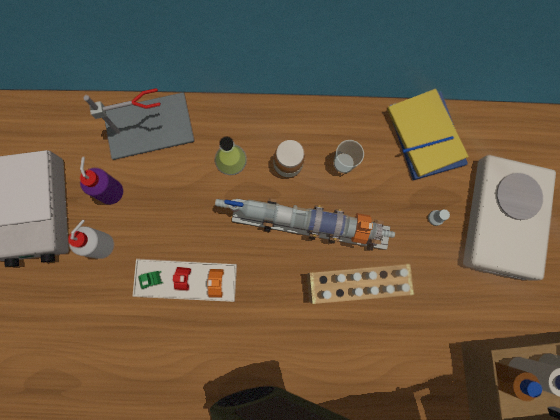

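View pics/scene0.png

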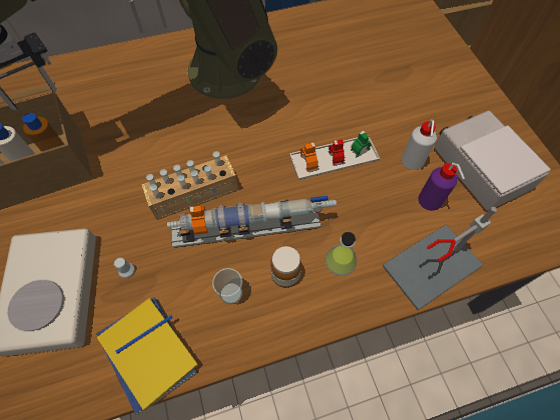

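The top view shows the orange clip at about (215,283), the red one at (181,279) and the green one at (150,280). The adapter's end is near (217,204), and the line runs right to (393,237). I'll measure these next.

Run:
```python
from h import *
im=np.load('top.npz')['im'];d=np.load('top.npz')['d']
a=cv2.resize(im[185:255,205:400],None,fx=4,fy=4,interpolation=cv2.INTER_CUBIC)
b=cv2.resize(im[255:305,130:240],None,fx=5,fy=5,interpolation=cv2.INTER_CUBIC)
c=np.zeros((540,780,3),np.uint8);c[:280]=a;c[285:535,:550]=b
cv2.imwrite('pics/crop1.png',c[:,:,::-1])
hsv=cv2.cvtColor(im,cv2.COLOR_RGB2HSV)
vv,uu=np.mgrid[:420,:560];W=pts('top',np.c_[uu.ravel(),vv.ravel()],d.ravel()).reshape(420,560,3)
def rect(P):
    (c,s,ang)=cv2.minAreaRect((P[:,:2]*1000).astype(np.float32));return np.round(c,1),np.round(s,1),round(ang,1)
box=lambda u0,u1,v0,v1:(uu>=u0)&(uu<=u1)&(vv>=v0)&(vv<=v1)&(d>0)
H,S,V=[hsv[...,i] for i in range(3)]
org=(H>5)&(H<20)&(S>170)&(V>120)
for nm,bx in(('clip',box(200,230,262,302)),('far',box(350,385,205,255))):
    m=org&bx; P=W[m]; t=P[:,2]; print(nm,m.sum(),'zmax',np.percentile(t,[50,90,98]).round(3)); T=P[t>np.percentile(t,98)-.012]; print(' top',T.mean(0).round(4),len(T),rect(T)); print(' all',P.mean(0).round(4),rect(P))
m=box(215,250,195,212)&(H>100)&(H<130)&(S>120); P=W[m];print('bar',m.sum(),P.mean(0).round(4),np.median(P[:,2]),rect(P))
# tube ridge: points above rail
m=box(240,345,190,245)&(W[...,2]>.085)&(W[...,2]<.125);P=W[m];print('line',rect(P))
m=box(205,400,190,250)&(W[...,2]>.03)&(W[...,2]<.15);P=W[m];print('all',rect(P));
vx,vy,x0,y0=cv2.fitLine((W[box(250,345,190,245)&(W[...,2]>.098)&(W[...,2]<.115)][:,:2]).astype(np.float32),cv2.DIST_HUBER,0,.01,.01).ravel();print('fit',vx,vy,x0,y0)
m=box(125,245,250,310)&(W[...,2]<.04)&(V>150)&(S<60);P=W[m];print('tray',rect(P))
```

```text
clip 334 zmax [0.05  0.083 0.086]
 top [0.4427 0.1393 0.0831] 59 (array([443.8, 142.9]), array([16.2, 25. ]), 1.1)
 all [0.4436 0.142  0.0538] (array([444.3, 143.5]), array([30.4, 66.3]), 88.8)
far 304 zmax [0.107 0.141 0.143]
 top [ 0.579  -0.1996  0.1411] 58 (array([ 578.4, -201.4]), array([23.5, 16.4]), 83.9)
 all [ 0.5745 -0.2019  0.1101] (array([ 580.5, -215.4]), array([54.1, 76.7]), 79.5)
bar 74 [0.627  0.0994 0.1158] 0.11577101212475649 (array([627.1,  99.7]), array([41.1,  9.3]), 79.3)
line (array([601.2, -40.2]), array([254.9,  60.3]), 83.4)
all (array([600., -69.]), array([435.7,  77.8]), 80.9)
fit 0.16744103 0.9858821 0.59886074 -0.07318367
tray (array([449.4, 224.2]), array([252.8,  92.7]), 88.3)
```

View pics/crop1.png

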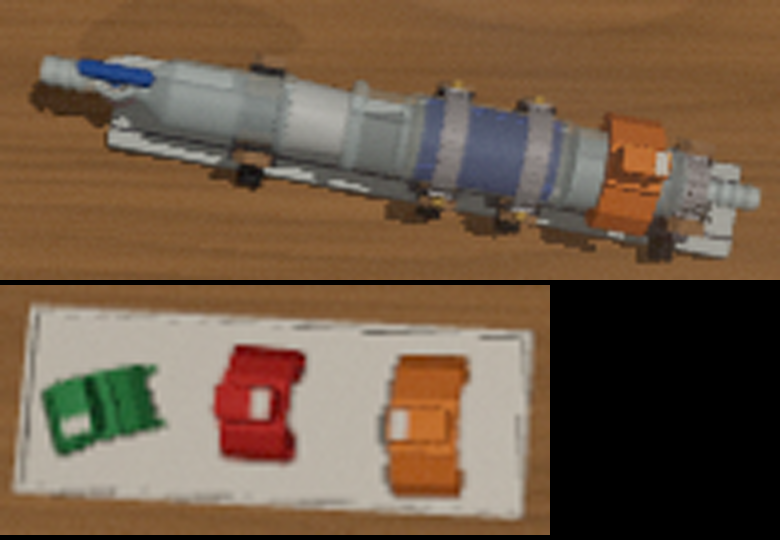

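The crop shows the adapter pulled out: the pale cone is exposed at crop x≈280–350 and the socket bead is near x≈355. The orange clip's white stripe is on the left (+y), so its narrow end already faces the adapter side. Next I'll profile the line along its axis.

Run:
```python
from h import *
vv,uu=np.mgrid[:420,:560]
u=np.array([np.cos(np.radians(80.5)),np.sin(np.radians(80.5))]);n=np.array([-u[1],u[0]])
for nm in('top','scene'):
    f=np.load(nm+'.npz');im,d=f['im'],f['d'];m=d>0
    W=pts(nm,np.c_[uu[m],vv[m]],d[m]);q=W[:,:2]-[.6,-.07];s=q@u;t=q@n
    k=(abs(t)<.04)&(W[:,2]>.06)&(W[:,2]<.16)&(s>-.2)&(s<.27);s,t,z=s[k],t[k],W[k,2];C=im[m][k]
    print(nm)
    for a in np.arange(-.16,.27,.005 ):
        j=(s>=a)&(s<a+.005)
        if j.sum()>1: 
            r=j&(z>z[j].max()-.004); print(round(a*1e3),'zmax %.1f t %.1f  tmin %.1f tmax %.1f'%(z[j].max()*1e3,t[r].mean()*1e3,t[j].min()*1e3,t[j].max()*1e3),np.median(C[r],0).astype(int))
    e=s[(z>.07)&(z<.095)];print('end',np.sort(e)[-8:].round(4))
    hsv=cv2.cvtColor(im,cv2.COLOR_RGB2HSV); b=m&(hsv[...,0]>100)&(hsv[...,0]<130)&(hsv[...,1]>120)
    W=pts(nm,np.c_[uu[b],vv[b]],d[b]);W=W[(W[:,1]>.05)&(W[:,1]<.14)&(abs(W[:,0]-.63)<.04)&(W[:,2]>.105)];q=W[:,:2]-[.6,-.07];print('bar',len(W),W.mean(0).round(4),(q@u).min(),(q@u).max(),(q@n).mean())
```

```text
top
-160 zmax 101.0 t 2.5  tmin -19.0 tmax 20.2 [126 123 116]
-155 zmax 113.7 t 6.0  tmin -31.8 tmax 33.1 [145 106  74]
-150 zmax 144.5 t -0.3  tmin -34.9 tmax 33.8 [182 151 122]
-145 zmax 146.2 t -1.7  tmin -33.8 tmax 33.6 [183 174 161]
-140 zmax 147.3 t 3.6  tmin -35.1 tmax 33.4 [178 108  56]
-135 zmax 142.6 t 0.9  tmin -34.8 tmax 34.0 [187 109  52]
-130 zmax 145.6 t 1.1  tmin -32.9 tmax 33.1 [187 109  52]
-125 zmax 145.7 t 0.2  tmin -34.9 tmax 33.6 [183 108  50]
-120 zmax 116.1 t -5.0  tmin -33.8 tmax 34.6 [107  68  43]
-115 zmax 105.8 t 0.8  tmin -23.9 tmax 23.5 [142 146 142]
-110 zmax 107.0 t 0.6  tmin -21.9 tmax 23.6 [139 142 138]
-105 zmax 108.3 t -0.6  tmin -22.8 tmax 24.0 [128 133 129]
-100 zmax 109.3 t 0.2  tmin -25.8 tmax 26.4 [106 109 104]
-95 zmax 110.2 t -0.2  tmin -26.9 tmax 26.3 [109 111 117]
-90 zmax 110.9 t 1.2  tmin -38.4 tmax 37.9 [105 107 123]
-85 zmax 112.2 t -1.5  tmin -37.5 tmax 37.4 [145 137 135]
-80 zmax 110.8 t -1.7  tmin -37.4 tmax 38.4 [143 136 133]
-75 zmax 112.6 t -1.0  tmin -38.2 tmax 36.9 [132 128 126]
-70 zmax 107.6 t 0.4  tmin -37.1 tmax 37.3 [ 86  
[... 7206 characters left out ...]
t -2.1  tmin -13.6 tmax 1.1 [ 29  70 146]
175 zmax 119.8 t -2.5  tmin -14.7 tmax 2.6 [ 28  71 120]
180 zmax 118.7 t -1.1  tmin -10.5 tmax 1.5 [ 32  71 138]
185 zmax 118.8 t -1.8  tmin -8.0 tmax 3.2 [ 29  68 141]
190 zmax 119.2 t -1.7  tmin -11.4 tmax 2.8 [ 28  72 144]
195 zmax 91.5 t -2.1  tmin -9.3 tmax 8.7 [168 172 163]
200 zmax 90.7 t -0.7  tmin -12.0 tmax 5.0 [157 162 155]
205 zmax 92.8 t -1.7  tmin -10.4 tmax 9.6 [139 145 139]
210 zmax 89.7 t -3.8  tmin -9.9 tmax 7.0 [163 167 159]
215 zmax 89.5 t -0.9  tmin -8.2 tmax 2.7 [169 171 162]
end [0.2146 0.2152 0.216  0.217  0.2171 0.2172 0.2173 0.2173]
bar 74 [0.6322 0.0993 0.1153] 0.15170140536057553 0.19346577990756053 -0.0038389654129740423
```

Request:
apply_moves(steps=[{"rot": [0,0,-62.2],"translation": [0.665,-0.516,0],"fingers": 0},{"rot": [0,0,-62.2],"translation": [0.665,-0.516,0],"fingers": 0},{"rot": [0,0,-62.2],"translation": [0.665,-0.516,0],"fingers": 0},{"rot": [0,0,-62.2],"translation": [0.665,-0.516,0],"fingers": 0},{"rot": [0,0,-62.2],"translation": [0.665,-0.516,0],"fingers": 0},{"rot": [0,0,-62.2],"translation": [0.665,-0.516,0],"fingers": 0},{"rot": [0,0,-62.2],"translation": [0.665,-0.516,0],"fingers": 0},{"rot": [0,0,-62.2],"translation": [0.665,-0.516,0],"fingers": 0},{"rot": [0,0,-62.2],"translation": [0.665,-0.516,0],"fingers": 0},{"rot": [0,0,-62.2],"translation": [0.665,-0.516,0],"fingers": 0},{"rot": [0,0,-62.2],"translation": [0.665,-0.516,0],"fingers": 0},{"rot": [0,0,-62.2],"translation": [0.665,-0.516,0],"fingers": 0},{"rot": [0,0,-62.2],"translation": [0.665,-0.516,0],"fingers": 0},{"rot": [0,0,-62.2],"translation": [0.665,-0.516,0],"fingers": 0},{"rot": [0,0,-62.2],"translation": [0.665,-0.516,0],"fingers": 0},{"rot": [0,0,-62.2],"translation": [0.665,-0.516,0],"fingers": 0},{"rot": [0,0,-62.2],"translation": [0.665,-0.516,0],"fingers": 0},{"rot": [0,0,-62.2],"translation": [0.665,-0.516,0],"fingers": 0},{"rot": [0,0,-62.2],"translation": [0.665,-0.516,0],"fingers": 0},{"rot": [0,0,-62.2],"translation": [0.665,-0.516,0],"fingers": 0}])

```text
time: 2.1
position: [0.6418, 0.1753, 0.2054]
eef_rot: [0.764, 0.646, -0.0, -0.0]
contact_force: [-0.4, -0.4, 0.1]
grip_width: 0.0007
grip_force: 0.0
```

Request:
apply_moves(steps=[{"rot": [0,0,0],"translation": [0,0,0.05],"fingers": 0},{"rot": [0,0,0],"translation": [0,0,0.1],"fingers": 0},{"rot": [0,0,0],"translation": [0,0,0.135],"fingers": 0},{"rot": [0,0,0],"translation": [0,0,0.135],"fingers": 0},{"rot": [0,0,0],"translation": [-0.01,0,0.135],"fingers": 0},{"rot": [0,0,0],"translation": [-0.015,0,0.135],"fingers": 0},{"rot": [0,0,0],"translation": [-0.02,0,0.135],"fingers": 0},{"rot": [0,0,0],"translation": [-0.024,0,0.135],"fingers": 0},{"rot": [0,0,0],"translation": [-0.028,0,0.135],"fingers": 0},{"rot": [0,0,0],"translation": [-0.032,0,0.135],"fingers": 0},{"rot": [0,0,0],"translation": [-0.036,0,0.135],"fingers": 0}])

```text
time: 3.2
position: [0.6363, 0.1406, 0.0708]
eef_rot: [0.763, 0.646, 0.0, 0.0]
contact_force: [0.9, 3.9, 2.1]
grip_width: 0.0005
grip_force: 1.7
```

Run:
```python
from h import *
a=shot('scene')[0][170:240,280:370];b=shot('top')[0][180:240,190:300]
c=np.zeros((450,700,3),np.uint8);c[:350,:450]=cv2.resize(a,None,fx=5,fy=5);cv2.imwrite('pics/push1.png',c[:350,:450,::-1])
u=np.array([.165,.9863]);s=monitor.observe();print(s['position'],(s['position'][:2]-[.6,-.07])@u,s['contact_force'])
```

```text
[0.63601699 0.14010311 0.07036244] 0.21316749734701584 [ 0.06524957 -0.77103     0.21327041]
```

View pics/push1.png

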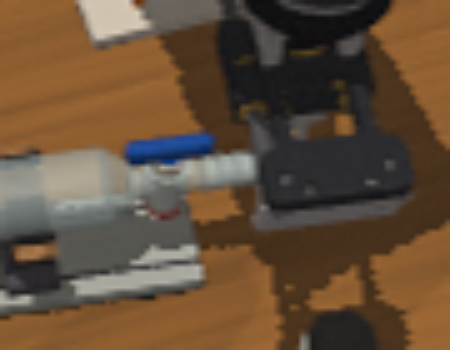

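The scene crop shows the shut fingers touching the barb's end face. The reading of about 4 N means the adapter is sliding, so I'll continue gently.

Request:
apply_moves(steps=[{"rot": [0,0,0],"translation": [-0.003,0,0],"fingers": 0},{"rot": [0,0,0],"translation": [-0.006,0,0],"fingers": 0},{"rot": [0,0,0],"translation": [-0.009,0,0],"fingers": 0},{"rot": [0,0,0],"translation": [-0.012,0,0],"fingers": 0},{"rot": [0,0,0],"translation": [-0.014,0,0],"fingers": 0},{"rot": [0,0,0],"translation": [-0.016,0,0],"fingers": 0},{"rot": [0,0,0],"translation": [-0.017,0,0],"fingers": 0},{"rot": [0,0,0],"translation": [-0.018,0,0],"fingers": 0}])

```text
time: 4.1
position: [0.6331, 0.1228, 0.0703]
eef_rot: [0.763, 0.646, -0.0, -0.0]
contact_force: [1.3, 2.7, -0.8]
grip_width: 0.0008
grip_force: 1.6
```

Request:
apply_moves(steps=[{"rot": [0,0,0],"translation": [-0.001,0,0],"fingers": 0},{"rot": [0,0,0],"translation": [-0.002,0,0],"fingers": 0}])

```text
time: 4.3
position: [0.6328, 0.1209, 0.0704]
eef_rot: [0.763, 0.646, -0.0, -0.0]
contact_force: [1.3, 3.2, -1.0]
grip_width: 0.0003
grip_force: 1.6
```

Request:
apply_moves(steps=[{"rot": [0,0,0],"translation": [-0.001,0,0],"fingers": 0},{"rot": [0,0,0],"translation": [-0.001,0,0],"fingers": 0}])

```text
time: 4.5
position: [0.6327, 0.1204, 0.0704]
eef_rot: [0.763, 0.646, 0.0, -0.0]
contact_force: [3.0, 7.1, -2.6]
grip_width: 0.0005
grip_force: 3.1
```

Request:
apply_moves(steps=[{"rot": [0,0,0],"translation": [-0.001,0,0],"fingers": 0},{"rot": [0,0,0],"translation": [-0.001,0,0],"fingers": 0}])

```text
time: 4.7
position: [0.6327, 0.1203, 0.0704]
eef_rot: [0.763, 0.646, 0.001, -0.001]
contact_force: [3.7, 11.7, -1.8]
grip_width: 0.0007
grip_force: 6.0
```

Request:
apply_moves(steps=[{"rot": [0,0,0],"translation": [-0.001,0,0],"fingers": 0},{"rot": [0,0,0],"translation": [-0.001,0,0],"fingers": 0}])

```text
time: 4.9
position: [0.6327, 0.1202, 0.0705]
eef_rot: [0.763, 0.646, 0.002, -0.001]
contact_force: [4.9, 17.0, -3.4]
grip_width: 0.0003
grip_force: 8.9
```

Run:
```python
from h import *
u=np.array([.165,.9863]);s=monitor.observe();print(s['position'],(s['position'][:2]-[.6,-.07])@u,s['contact_force'])
```

```text
[0.63266837 0.12020898 0.07047472] 0.19299340216483413 [ 4.90827701 17.02326221 -3.41723821]
```

Hard stop: 17 N with no further motion, at the predicted position. Backing off and moving over the clip.

Request:
apply_moves(steps=[{"rot": [0,0,0],"translation": [0.015,0,0],"fingers": 0},{"rot": [0,0,0],"translation": [0.03,0,0],"fingers": 0},{"rot": [0,0,0],"translation": [0.03,0,-0.02],"fingers": 0},{"rot": [0,0,0],"translation": [0.03,0,-0.06],"fingers": 0},{"rot": [0,0,0],"translation": [0.03,0,-0.1],"fingers": 0.3},{"rot": [0,0,-9.5],"translation": [-0.005,-0.19,-0.1],"fingers": 0.8},{"rot": [0,0,-9.5],"translation": [-0.005,-0.19,-0.1],"fingers": 0.8},{"rot": [0,0,-9.5],"translation": [-0.005,-0.19,-0.1],"fingers": 0.8},{"rot": [0,0,-9.5],"translation": [-0.005,-0.19,-0.1],"fingers": 0.8},{"rot": [0,0,-9.5],"translation": [-0.005,-0.19,-0.1],"fingers": 0.8},{"rot": [0,0,-9.5],"translation": [-0.005,-0.19,-0.1],"fingers": 0.8},{"rot": [0,0,-9.5],"translation": [-0.005,-0.19,-0.1],"fingers": 0.8}])

```text
time: 6.1
position: [0.4452, 0.1448, 0.1708]
eef_rot: [0.707, 0.707, 0.0, 0.0]
contact_force: [-0.0, -0.4, 0.5]
grip_width: 0.0609
grip_force: 0.0
```

Run:
```python
from h import *
im,d=shot('scene')
a=im[135:190,285:385];cv2.imwrite('pics/clip1.png',cv2.resize(a,None,fx=6,fy=6,interpolation=cv2.INTER_CUBIC)[:,:,::-1])
# clip in both (scene: pre-move file overwritten but clip unmoved)
vv,uu=np.mgrid[:420,:560];H,S,V=cv2.split(cv2.cvtColor(im,cv2.COLOR_RGB2HSV))
W=pts('scene',np.c_[uu.ravel(),vv.ravel()],d.ravel()).reshape(420,560,3)
m=(H>3)&(H<22)&(S>190)&(V>120)&(d>0)&(abs(W[...,0]-.444)<.05)&(abs(W[...,1]-.143)<.035)&(W[...,2]>.015)
P=W[m];print(len(P),np.percentile(P[:,2],98));
for lo in(.02,.078): 
    Q=P[P[:,2]>lo];print(len(Q),Q.mean(0),cv2.minAreaRect((Q[:,:2]*1e3).astype(np.float32)),Q[:,1].min(),Q[:,1].max())
print(monitor.observe()['position'],monitor.observe()['grip_width'])
```

```text
188 0.08672996430809486
188 [0.46212085 0.14021342 0.05283035] ((451.5065612792969, 142.520751953125), (58.563804626464844, 31.824134826660156), 1.4939191341400146) 0.1265478906853495 0.15876062356475618
32 [0.44669179 0.13842502 0.0847417 ] ((446.2168884277344, 138.94171142578125), (16.775001525878906, 18.74274444580078), 18.252656936645508) 0.12949121394958468 0.14868736079138284
[0.44514356 0.14464307 0.17049106] 0.06501978389278569
```

View pics/clip1.png

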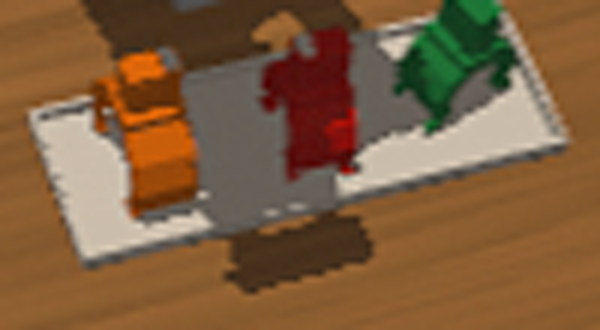

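The crop shows the orange clip standing clear of the red one, with nothing obstructing its block. Descending to grip the block.

Request:
apply_moves(squeeze=25, steps=[{"rot": [0,0,0],"translation": [-0.0015,0,0.04],"fingers": 0.6},{"rot": [0,0,0],"translation": [-0.0015,0,0.08],"fingers": 0.5},{"rot": [0,0,0],"translation": [-0.0015,0,0.1],"fingers": 0.5},{"rot": [0,0,0],"translation": [-0.0015,0,0.105],"fingers": 0.5},{"rot": [0,0,0],"translation": [-0.0015,0,0.105],"fingers": 0.5},{"rot": [0,0,0],"translation": [-0.0015,0,0.105],"fingers": 0.3},{"rot": [0,0,0],"translation": [-0.0015,0,0.105],"fingers": 0.2},{"rot": [0,0,0],"translation": [-0.0015,0,0.105],"fingers": 0},{"rot": [0,0,0],"translation": [-0.0015,0,0.105],"fingers": 0},{"rot": [0,0,0],"translation": [-0.0015,0,0.105],"fingers": 0},{"rot": [0,0,0],"translation": [-0.0015,0,0.105],"fingers": 0}])

```text
time: 7.25
position: [0.4444, 0.1431, 0.0657]
eef_rot: [0.707, 0.707, 0.0, 0.0]
contact_force: [-0.7, 0.2, 2.7]
grip_width: 0.0158
grip_force: 25.0
```

Request:
apply_moves(steps=[{"rot": [0,0,0],"translation": [0,0,-0.03],"fingers": 0},{"rot": [0,0,0],"translation": [0,0,-0.07],"fingers": 0},{"rot": [0,0,0],"translation": [0,0,-0.11],"fingers": 0},{"rot": [0,0,0],"translation": [0,0,-0.145],"fingers": 0},{"rot": [0,0,2],"translation": [-0.03,0.03,-0.15],"fingers": 0},{"rot": [0,0,4],"translation": [-0.06,0.055,-0.15],"fingers": 0},{"rot": [0,0,6],"translation": [-0.09,0.08,-0.15],"fingers": 0},{"rot": [0,0,8],"translation": [-0.12,0.11,-0.15],"fingers": 0},{"rot": [0,0,9.5],"translation": [-0.15,0.135,-0.15],"fingers": 0},{"rot": [0,0,9.5],"translation": [-0.18,0.162,-0.15],"fingers": 0},{"rot": [0,0,9.5],"translation": [-0.18,0.162,-0.15],"fingers": 0},{"rot": [0,0,9.5],"translation": [-0.18,0.162,-0.15],"fingers": 0}])

```text
time: 8.45
position: [0.6059, -0.0374, 0.2147]
eef_rot: [0.764, 0.646, -0.0, -0.001]
contact_force: [0.1, 0.1, -0.9]
grip_width: 0.0155
grip_force: 25.0
```

```bash
cat > meas.py <<'E'
from h import *
vv,uu=np.mgrid[:420,:560]
u=np.array([np.cos(np.radians(80.5)),np.sin(np.radians(80.5))]);n=np.array([-u[1],u[0]])
def run(tag):
    out=[]
    for nm in('scene','top'):
        im,d=shot(nm);H,S,V=cv2.split(cv2.cvtColor(im,cv2.COLOR_RGB2HSV))
        W=pts(nm,np.c_[uu.ravel(),vv.ravel()],d.ravel()).reshape(420,560,3)
        q=W[...,:2]-[.6,-.07];s=q@u;t=q@n
        m=(H>3)&(H<22)&(S>150)&(V>90)&(d>0)&(abs(s-.034)<.04)&(abs(t)<.05)&(W[...,2]>.05)
        P=np.c_[s[m],t[m],W[m][:,2]]
        print(nm,len(P),'s',np.percentile(P[:,0],[1,99]).round(4),'t',np.percentile(P[:,1],[1,99]).round(4),'z',np.percentile(P[:,2],[1,99]).round(4),cv2.minAreaRect((P[:,:2]*1e3).astype(np.float32)))
        v,h=np.nonzero(m);cv,ch=int(v.mean()),int(h.mean());out.append(cv2.resize(im[cv-45:cv+45,ch-40:ch+40],None,fx=5,fy=5,interpolation=cv2.INTER_CUBIC))
    cv2.imwrite(f'pics/{tag}.png',np.hstack(out)[:,:,::-1])
    x=monitor.observe();p=x['position'];print(p,(p[:2]-[.6,-.07])@u,(p[:2]-[.6,-.07])@n,x['contact_force'],x['grip_width'])
E
python3 -c "from meas import *;run('above')"
```

```text
scene 235 s [-0.004   0.0495] t [-0.0386  0.0089] z [0.1639 0.4085] ((17.790237426757812, -20.823753356933594), (43.67301559448242, 86.87126922607422), 48.27271270751953)Traceback (most recent call last):
  File "<string>", line 1, in <module>
    from meas import *;run('above')
                       ~~~^^^^^^^^^
  File "meas.py", line 12, in run
    print(nm,len(P),'s',np.percentile(P[:,0],[1,99]).round(4),'t',np.percentile(P[:,1],[1,99]).round(4),'z',np.percentile(P[:,2],[1,99]).round(4),cv2.minAreaRect((P[:,:2]*1e3).astype(np.float32)))
                        ~~~~~~~~~~~~~^^^^^^^^^^^^^^^
    return _quantile_unchecked(
        a, q, axis, out, overwrite_input, method, keepdims, weights)
    return _ureduce(a,
                    func=_quantile_ureduce_func,
    ...<5 lines>...
                    overwrite_input=overwrite_input,
                    method=method)
    r = func(a, **kwargs)
    result = _quantile(arr,
                       quantiles=q,
    ...<2 lines>...
                       out=out,
                       weights=wgt)
    slices_having_nans = np.isnan(arr[-1, ...])
                                  ~~~^^^^^^^^^
IndexError: index -1 is out of bounds for axis 0 with size 0
```

```bash
sed -i "s/(W\[...,2\]>.05)/(W[...,2]>.05)\&(W[...,2]<.225)/; s/for nm in('scene','top')/for nm in('scene',)/; s/cv-45:cv+45,ch-40:ch+40/cv-40:cv+50,ch-60:ch+60/" meas.py
python3 -c "from meas import *;run('above')"
```

```text
scene 209 s [0.0192 0.0502] t [-0.0373 -0.0166] z [0.1634 0.2033] ((34.632118225097656, -26.276872634887695), (22.236547470092773, 32.28708267211914), 86.0732650756836)
[ 0.60557538 -0.03614379  0.21566814] 0.03431209113493959 8.896563036354405e-05 [ 0.09939808 -0.42602105 -0.36359872] 0.015723264865009034
```

View pics/above.png

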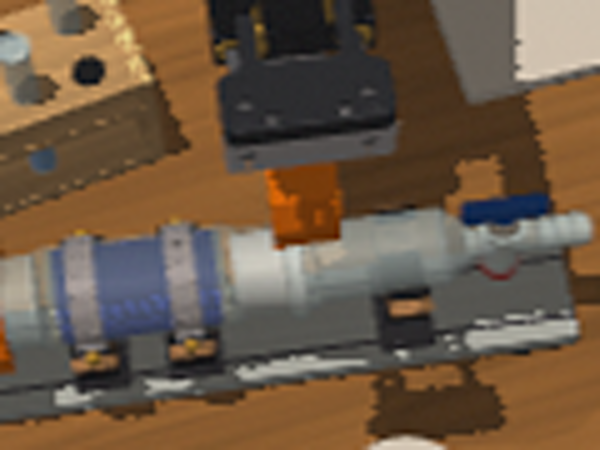

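The crop shows the held clip centred over the bead and shoulder (s 19–50 mm, joint centre 34 mm). Lowering it gently.

Request:
apply_moves(squeeze=40, steps=[{"rot": [0,0,0],"translation": [-0.0007,0,0.025],"fingers": 0},{"rot": [0,0,0],"translation": [-0.0007,0,0.05],"fingers": 0},{"rot": [0,0,0],"translation": [-0.0007,0,0.062],"fingers": 0},{"rot": [0,0,0],"translation": [-0.0007,0,0.066],"fingers": 0},{"rot": [0,0,0],"translation": [-0.0007,0,0.069],"fingers": 0},{"rot": [0,0,0],"translation": [-0.0007,0,0.072],"fingers": 0}])

```text
time: 9.2
position: [0.6064, -0.0374, 0.1458]
eef_rot: [0.763, 0.646, 0.001, 0.001]
contact_force: [-5.3, 2.0, 15.8]
grip_width: 0.0155
grip_force: 40.1
```

Request:
apply_moves(steps=[{"rot": [0,0,0],"translation": [0,0,0.002],"fingers": 0},{"rot": [0,0,0],"translation": [0,0,0.004],"fingers": 0},{"rot": [0,0,0],"translation": [0,0,0.006],"fingers": 0}])

```text
time: 9.5
position: [0.6068, -0.0375, 0.1411]
eef_rot: [0.763, 0.646, 0.001, 0.001]
contact_force: [-7.7, 2.9, 20.1]
grip_width: 0.0156
grip_force: 40.2
```

Request:
apply_moves(steps=[{"rot": [0,0,0],"translation": [0,-0.001,-0.002],"fingers": 0},{"rot": [0,0,0],"translation": [0,-0.002,-0.002],"fingers": 0},{"rot": [0,0,0],"translation": [0,-0.002,-0.002],"fingers": 0}])

```text
time: 9.8
position: [0.6048, -0.0374, 0.141]
eef_rot: [0.763, 0.646, 0.001, 0.001]
contact_force: [0.0, 2.1, 7.6]
grip_width: 0.0159
grip_force: 40.0
```

```bash
python3 -c "from meas import *;run('press1')"
```

```text
scene 154 s [0.0199 0.0492] t [-0.0377 -0.0199] z [0.0906 0.1275] ((34.51618576049805, -28.79373550415039), (18.975473403930664, 29.90932273864746), 86.83745574951172)
[ 0.60480766 -0.03734219  0.14093501] 0.03300341910924763 0.0006483695690916931 [-0.16949449  1.40641068  7.09704707] 0.015734797373180318
```

View pics/press1.png

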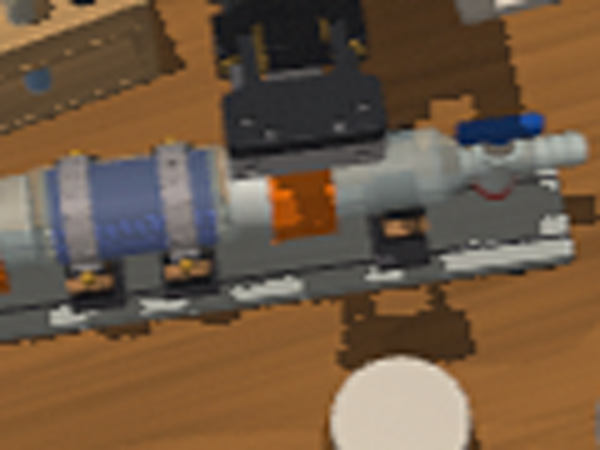

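The clip now straddles the joint over the bead. The lateral force is gone, so I'm pressing on.

Request:
apply_moves(steps=[{"rot": [0,0,0],"translation": [0,0,0.003],"fingers": 0},{"rot": [0,0,0],"translation": [0,0,0.006],"fingers": 0},{"rot": [0,0,0],"translation": [0,0,0.008],"fingers": 0}])

```text
time: 10.15
position: [0.605, -0.0376, 0.1334]
eef_rot: [0.763, 0.646, 0.001, 0.001]
contact_force: [-0.6, -0.7, 8.1]
grip_width: 0.0159
grip_force: 40.0
```

Request:
apply_moves(steps=[{"rot": [0,0,0],"translation": [0,0,0.003],"fingers": 0},{"rot": [0,0,0],"translation": [0,0,0.006],"fingers": 0},{"rot": [0,0,0],"translation": [0,0,0.008],"fingers": 0}])

```text
time: 10.45
position: [0.6042, -0.0375, 0.1232]
eef_rot: [0.763, 0.646, 0.0, 0.0]
contact_force: [1.9, -1.0, 1.6]
grip_width: 0.0158
grip_force: 40.0
```

Request:
apply_moves(steps=[{"rot": [0,0,0],"translation": [0,0,0.001],"fingers": 0},{"rot": [0,0,0],"translation": [0,0,0.002],"fingers": 0},{"rot": [0,0,0],"translation": [0,0,0.002],"fingers": 0}])

```text
time: 10.75
position: [0.6047, -0.0376, 0.1228]
eef_rot: [0.763, 0.646, 0.001, 0.001]
contact_force: [0.5, -0.3, 10.6]
grip_width: 0.0161
grip_force: 40.0
```

Request:
apply_moves(steps=[{"rot": [0,0,0],"translation": [0,0,0.001],"fingers": 0},{"rot": [0,0,0],"translation": [0,0,0.002],"fingers": 0},{"rot": [0,0,0],"translation": [0,0,0.002],"fingers": 0}])

```text
time: 11.05
position: [0.605, -0.0376, 0.1226]
eef_rot: [0.763, 0.646, 0.001, 0.002]
contact_force: [-5.8, 0.7, 25.0]
grip_width: 0.0159
grip_force: 40.0
```

Request:
apply_moves(steps=[{"rot": [0,0,0],"translation": [0,0,-0.003],"fingers": 0},{"rot": [0,0,0],"translation": [0,0,-0.003],"fingers": 0.2},{"rot": [0,0,0],"translation": [0,0,-0.003],"fingers": 0.4},{"rot": [0,0,0],"translation": [0,0,-0.003],"fingers": 0.5},{"rot": [0,0,0],"translation": [0,0,-0.02],"fingers": 0.5},{"rot": [0,0,0],"translation": [0,0,-0.06],"fingers": 0.5},{"rot": [0,0,0],"translation": [0,0,-0.1],"fingers": 0.5},{"rot": [0,0,0],"translation": [0,-0.05,-0.1],"fingers": 0},{"rot": [0,0,0],"translation": [0,-0.1,-0.1],"fingers": 0},{"rot": [0,0,0],"translation": [0,-0.15,-0.1],"fingers": 0},{"rot": [0,0,0],"translation": [0,-0.2,-0.1],"fingers": 0},{"rot": [0,0,0],"translation": [0,-0.23,-0.1],"fingers": 0},{"rot": [0,0,0],"translation": [0,-0.23,-0.1],"fingers": 0}])

```text
time: 12.35
position: [0.3749, 0.0011, 0.2197]
eef_rot: [0.763, 0.646, 0.0, 0.0]
contact_force: [0.4, -0.1, 0.3]
grip_width: 0.003
grip_force: 0.0
```

```bash
sed -i "s/for nm in('scene',)/for nm in('scene','top')/;s/ch-60:ch+60/ch-40:ch+40/" meas.py
cat >> meas.py <<'E'
def heights():
    for nm in('scene','top'):
        f=np.load(nm+'.npz');im,d=f['im'],f['d'];H,S,V=cv2.split(cv2.cvtColor(im,cv2.COLOR_RGB2HSV))
        W=pts(nm,np.c_[uu.ravel(),vv.ravel()],d.ravel()).reshape(420,560,3);q=W[...,:2]-[.6,-.07];s=q@u;t=q@n
        for c in(.034,-.136):
            m=(abs(s-c)<.018)&(abs(t)<.012)&(W[...,2]>.13)&(W[...,2]<.16)
            a,b=(m&(s<c)),(m&(s>=c));print(nm,c,m.sum(),'top z %.4f  halves %.4f %.4f  s %.4f t %.4f'%(np.median(W[m][:,2]),np.median(W[a][:,2]),np.median(W[b][:,2]),s[m].mean(),t[m].mean()))
E
python3 -c "from meas import *;run('done');heights()"
```

```text
scene 332 s [0.0186 0.0493] t [-0.0367  0.0106] z [0.0738 0.1439] ((34.46638107299805, -2.681060791015625), (32.680885314941406, 69.71566009521484), 1.9175844192504883)
top 357 s [0.0185 0.0493] t [-0.033   0.0342] z [0.0829 0.1431] ((33.93073654174805, 0.072784423828125), (31.9322452545166, 68.75746154785156), 0.40378525853157043)
[0.37747392 0.00062577 0.21982337] 0.03292978438381111 0.23113088504999899 [ 0.59898873 -0.17945424 -0.16168163] 0.00017188105734806464
scene 0.034 86 top z 0.1411  halves 0.1408 0.1415  s 0.0327 t -0.0032
scene -0.136 93 top z 0.1415  halves 0.1418 0.1412  s -0.1342 t -0.0051
top 0.034 97 top z 0.1406  halves 0.1406 0.1406  s 0.0342 t 0.0023
top -0.136 101 top z 0.1414  halves 0.1414 0.1414  s -0.1341 t 0.0004
```

View pics/done.png

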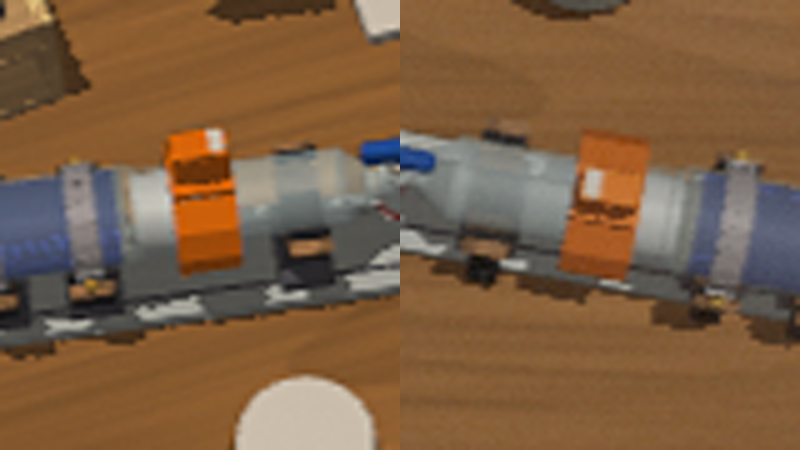

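The clip is square and centred on the joint, at the same height as the far clip, with its stripe on the adapter's side.

```bash
python3 -c "from cell import workorder;print(workorder.sign_off())"
```

```text
the job is handed in; nothing more can be done
None
```

The adapter is pushed home to its hard stop, and the orange clip is snapped on square with its narrow fork on the adapter's side; the job was handed in at about 12.5 s, and no verdict was returned.

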